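Ready the loaded firing canister for the kiln

TASK

Lift the closed firing canisters to find the loaded (heavy) one, put the empty ones back where they stood, and stand the loaded one upright, wholly on the bare kiln shelf and let go of it. Then slide the brittle kiln shelf across the bench, never lifting or tipping it, with the canister riding on it, onto the black kiln mat until one end of the shelf rests against the steel stop, lengthwise along the mat and centred across it. Leave the pot, the steel block and the jar undisturbed and never tip a canister.

Things in the scene. Friction and masses are not known exactly. Their poses are not given: they have to be found in the camera images.
- shelf_center (a point): The kiln shelf: a flat brick-coloured ceramic slab lying on the bench, 160 mm long (its x) x 66 mm wide (its y) x 16 mm thick, about 350 g; origin at its centre, 8 mm above the bench. It can be gripped across its width. Both ends and both faces are alike. A canister on it has its centre 36 mm above this point.
- can_a_center (a point): One of three look-alike closed steel firing canisters with flat lids, upright cylinder 50 mm diameter x 56 mm high; its origin is its centre, 28 mm above its underside, z along its axis. Two canisters are empty (120 to 165 g), one is loaded (370 to 540 g); which one is loaded changes and cannot be seen.
- can_b_center (a point): One of three look-alike closed steel firing canisters with flat lids, upright cylinder 50 mm diameter x 56 mm high; its origin is its centre, 28 mm above its underside, z along its axis. Two canisters are empty (120 to 165 g), one is loaded (370 to 540 g); which one is loaded changes and cannot be seen.
- can_c_center (a point): One of three look-alike closed steel firing canisters with flat lids, upright cylinder 50 mm diameter x 56 mm high; its origin is its centre, 28 mm above its underside, z along its axis. Two canisters are empty (120 to 165 g), one is loaded (370 to 540 g); which one is loaded changes and cannot be seen.
- mat_seat (a point): The place of the shelf's centre when it is right, 8 mm above the bench, on the fixed black kiln mat (flush with the bench, nothing to climb; 170 mm along x, from 90 mm behind to 80 mm ahead of this point, x 90 mm wide). x points along the mat towards the stop, a fixed steel bar across the mat's far end, 90 mm wide (y), 10 mm thick, 14 mm high, whose face is 80 mm from this point along +x. The shelf may lie either way round.
- pot_center (a point): Bystander, to be left where it is. A small round terracotta pot, 64 mm across its rim, 50 mm high; origin at its centre, 25 mm above the bench. (A flat paper sketch taped to the bench may lie nearby: things may slide or stand over it.)
- block_center (a point): Bystander, to be left where it is. A square steel bench block, 60 x 60 x 25 mm high; origin at its centre, sides along x and y.
- jar_center (a point): Bystander, to be left where it is. A closed glass jar, 60 mm diameter, 68 mm high; origin at its centre, 34 mm above the bench.
Things that resemble listed ones, but are neither listed nor needed, are in the scene too. Of the things that look like the part that bears shelf_center, the smaller one is meant.

How it is judged:
On the way:
1. the loaded canister stands released on the kiln shelf, which is still off its place on the mat (((x of can_a_center in the frame of shelf_center between -0.06 and 0.06 m and y of can_a_center in the frame of shelf_center between -0.013 and 0.013 m and z of can_a_center in the frame of shelf_center between 0.032 and 0.04 m and contact force between can_a and shelf above 2.6 N and horizontal distance between shelf_center and mat_seat above 0.1 m and contact force between the fingers and can_a below 0.1 N) or (x of can_b_center in the frame of shelf_center between -0.06 and 0.06 m and y of can_b_center in the frame of shelf_center between -0.013 and 0.013 m and z of can_b_center in the frame of shelf_center between 0.032 and 0.04 m and contact force between can_b and shelf above 2.6 N and horizontal distance between shelf_center and mat_seat above 0.1 m and contact force between the fingers and can_b below 0.1 N) or (x of can_c_center in the frame of shelf_center between -0.06 and 0.06 m and y of can_c_center in the frame of shelf_center between -0.013 and 0.013 m and z of can_c_center in the frame of shelf_center between 0.032 and 0.04 m and contact force between can_c and shelf above 2.6 N and horizontal distance between shelf_center and mat_seat above 0.1 m and contact force between the fingers and can_c below 0.1 N))), for 0.2 s.
At the end, for the whole second after the job is handed in: Shelf flat on the mat, end within 7 mm of the stop, centred within 12 mm, in line within 0.1 rad. Loaded canister upright on it, centres within 60 mm lengthwise, 13 mm across. Empties upright within 30 mm of their starts. All at rest (x of shelf_center in the frame of mat_seat between -0.007 and 0.006 m and y of shelf_center in the frame of mat_seat between -0.012 and 0.012 m and angle between the x axis of shelf_center and the x axis of mat_seat, either way round below 0.1 rad and height (world z) of shelf_center below 0.012 m and angle between shelf_center's own z axis and vertical below 0.05 rad and ((x of can_a_center in the frame of shelf_center between -0.06 and 0.06 m and y of can_a_center in the frame of shelf_center between -0.013 and 0.013 m and z of can_a_center in the frame of shelf_center between 0.032 and 0.04 m and contact force between can_a and shelf above 2.6 N and distance of each of can_b_center, can_c_center from where it was at the start of the episode below 0.03 m) or (x of can_b_center in the frame of shelf_center between -0.06 and 0.06 m and y of can_b_center in the frame of shelf_center between -0.013 and 0.013 m and z of can_b_center in the frame of shelf_center between 0.032 and 0.04 m and contact force between can_b and shelf above 2.6 N and distance of each of can_a_center, can_c_center from where it was at the start of the episode below 0.03 m) or (x of can_c_center in the frame of shelf_center between -0.06 and 0.06 m and y of can_c_center in the frame of shelf_center between -0.013 and 0.013 m and z of can_c_center in the frame of shelf_center between 0.032 and 0.04 m and contact force between can_c and shelf above 2.6 N and distance of each of can_a_center, can_b_center from where it was at the start of the episode below 0.03 m)) and angle between each of can_a_center, can_b_center, can_c_center's own z axis and vertical below 0.08 rad and linear speed of each of shelf, can_a, can_b, can_c below 0.01 m/s); the robot touches nothing.
It fails at once if the kiln shelf is lifted more than 12 mm or tipped more than 0.15 rad (height (world z) of shelf_center above 0.02 m or angle between shelf_center's own z axis and vertical above 0.15 rad).
It fails at once if a canister is tipped more than 0.5 rad (angle between any of can_a_center, can_b_center, can_c_center's own z axis and vertical above 0.5 rad).
It fails at once if the pot, block or jar is moved more than 20 mm or tipped more than 0.3 rad (distance of any of pot_center, block_center, jar_center from where it was at the start of the episode above 0.02 m or angle between any of pot_center, block_center, jar_center's own z axis and vertical above 0.3 rad).
It also fails if it takes over 72 s, if anything falls off the work surface, if the arm or the gripper's body presses on something with over 40 N, if the wrist force passes 120 N, or if a joint passes its speed limit or range.

ROBOT

A 7-joint arm with a two-finger parallel gripper is mounted at the origin on the work surface. World frame = base frame: x ahead of the robot, y to its left, z up, the work surface at z = 0. Lengths are in m, angles in rad, forces in N, time in s.
With the tool pointing down it reaches from about 0.4 to 0.85 m from the base axis. Payload 10.4 kg.
Tool frame: the origin (TCP) lies on the centre line of the jaws, within the pads' length; the fingertips stand 14 mm ahead of it and the grasp point (between the pads) lies 5 mm behind it; z points along the fingers, y is the line along which they close (so a half turn about z gives the same grasp; the last joint's range is limited). The gripper opens to 87 mm and grips with 3 to 60 N. Pads are 19 mm wide; open, the fingers measure 117 mm over their backs; the gripper's body (75 mm by 190 mm) begins 51 mm behind the grasp point.
Start: joints at [-1.183, 0.332, -0.065, 1.46, 0.022, 1.35, -0.088], TCP at [0.25, 0.573, 0.237] pointing down, gripper open.
Joint ranges: [-2.6, 2.6], [-0.5, 2.12], [-1.47, 1.34], [0.16, 2.42], [-1.27, 4.41], [0.06, 2.06], [-2.6, 2.6]. Speed limits (rad/s): [2.22, 2.22, 2.79, 2.79, 3.14, 3.14, 3.14].

INTERFACE

Orientations are given as a rotation vector (axis times angle).
In Python, from plant import sensors, optics, job gives the robot as it stands.
- The arm moves only by the shell command python3 -m creep 'ROWS' [FORCE]. ROWS is JSON, a list of rows, each an object with "claw": the closure, from 0 (fully open) to 1 (shut); "delta_pos": the shift along the world's x, y, z as a fraction of full scale, a list of three; "roll": the turn about the world's z as a fraction of full scale. A call has 1 to 12 rows; each row shifts and turns the commanded pose from where the row before left it; what a row does not reach is not made up. Full scale, the value 1, is 15 cm for a shift and 360 degrees for a turn. A row lasts 1/10 s, in which the tool goes at most 50 mm and 8.59 degrees, less where a joint would pass 70% of its speed; a pose out of reach is approached as far as the arm can. A call with a number of a shift or a turn outside -1 to 1 is refused whole. A call with a gripper value outside its range is refused whole. The fingers move at their own pace and stop on an object; FORCE is the grip in N (left out, the last holds). Time passes only in rows, so rows that do not move let the fingers close. It gives the time, the measured TCP pose, the force, the opening and the grip force at its end, in the units of the state.
- sensors.state(): the state, without advancing time (a new reading comes with each control period).
- optics.snapshot(name): name is "side" or "top"; returns a dict with "pixels" (384x512x3 uint8, blue, green, red), "z_map" (384x512 float32, m along the optical axis (not along the pixel's ray), 0 where there is no reading), "fov_y" (degrees; the focal length in pixels is half the picture's height over the tangent of half this angle, whatever the lens; pixels are square), "cx", "cy" (the principal point, pixels), "k1" (the pictures are not rectified: a ray, as slopes to the right and down, at radius r is drawn at 1 + k1 r^2 times it, then the intrinsics apply), "R" (3x3) and "t" (3): a world point X has camera coordinates R X + t. Camera axes: x right, y down, z forward; pixel columns grow to the right and rows downward; lengths in m; the calibration is good to about 2 mm. A picture is of the moment at which its call begins.
- job.sign_off(): hands the job in; it is judged then, once.
The state is a dict: "t": time; "joints": joint angles; "joint_vel": joint speeds; "effort": joint torques, N m; "eef_pos": TCP position; "ee_rot": TCP orientation; "ft_force": force on the tool from outside, world axes, zero at the start; "torque": the same for the moment, N m; "grip_width": finger opening in m; "grasp_force": force on a finger pad.
Only numpy, scipy, OpenCV 4.12 (cv2) and the standard library are available. Lean on these libraries where they do the work, as an engineer would, in place of code of your own. Each camera call takes 0.05 s, during which the arm holds its last target. There are 200 camera calls.

## Working session

There is one attempt and no reset: what is moved stays moved. The work goes in short steps, Python scripts to look and compute and a shell command to move; the robot and the scene stay as the last step left them, time stands still between calls to the robot, and variables do not carry over. Pictures are saved under pics/ and viewed, at most 10 in all, crops included, and the job is handed in when it is done.

```bash
mkdir -p pics; ls; cat > h.py <<'E'
import numpy as np, cv2
from plant import sensors, optics, job
def cam(s):
    f=s["pixels"].shape[0]/2/np.tan(np.radians(s["fov_y"])/2)
    return np.array([[f,0,s["cx"]],[0,f,s["cy"]],[0,0,1]],float), np.array([s["k1"],0,0,0,0],float), np.array(s["R"]), np.array(s["t"])
def ray(s,px):
    K,d,R,t=cam(s)
    u=cv2.undistortPoints(np.array(px,float).reshape(-1,1,2),K,d).reshape(-1,2)
    r=np.c_[u,np.ones(len(u))]
    return -R.T@t, r@R
def onplane(s,px,z):
    c,r=ray(s,px); return c+r*((z-c[2])/r[:,2])[:,None]
def cloud(s):
    h,w=s["z_map"].shape; c,r=ray(s,np.stack(np.meshgrid(np.arange(w),np.arange(h)),-1).reshape(-1,2))
    return (c+r*s["z_map"].reshape(-1,1)).reshape(h,w,3)
E
python3 - <<'E'
from h import *
for n in("top","side"):
    s=optics.snapshot(n); np.save(n+"0.npy",s,allow_pickle=True); cv2.imwrite(f"pics/{n}0.png",s["pixels"]); print(n,s["t"],s["R"],s["k1"],s["fov_y"],-np.array(s["R"]).T@s["t"])
print(sensors.state())
E
```

```text
pics
top [0.09290918 0.56658631 0.92793897] [[-0.01529708 -0.99974615 -0.01654173]
 [-0.99614241  0.01666744 -0.08615394]
 [ 0.08640778  0.01516001 -0.9961445 ]] -0.12475722628115188 52.50934539135242 [0.48564074 0.06937449 0.97471182]
side [0.54318872 0.0604272  1.0398985 ] [[-0.9707975  -0.23967058 -0.01049932]
 [-0.12215683  0.5315211  -0.83819033]
 [ 0.20647017 -0.81243051 -0.54527675]] -0.06713560967019862 57.66355938482837 [0.31999983 0.94291329 0.62338508]
{'t': 0.1, 'joints': array([-1.18257266,  0.33278512, -0.06470232,  1.46082581,  0.02159636,
        1.34985447, -0.08849794]), 'joint_vel': array([-0.00018399, -0.0017862 ,  0.00071519,  0.00021058, -0.00029035,
       -0.00159529, -0.00151242]), 'effort': array([ 1.63833083e-04, -6.24552441e+01,  2.36460386e-02, -3.90711021e+01,
       -6.16028113e-02,  3.65423178e-02,  8.67168251e-05]), 'eef_pos': array([0.24948123, 0.57272087, 0.23586323]), 'ee_rot': array([-6.40718124e-01, -3.07536315e+00,  1.82418355e-03]), 'ft_force': array([-0.34441719, -0.37615851, -0.64395123]), 'torque': array([-0.02533184,  0.01268268,  0.03714931]), 'grasp_force': 0.0, 'grip_width': 0.0873874414187167}
```

View pics/top0.png

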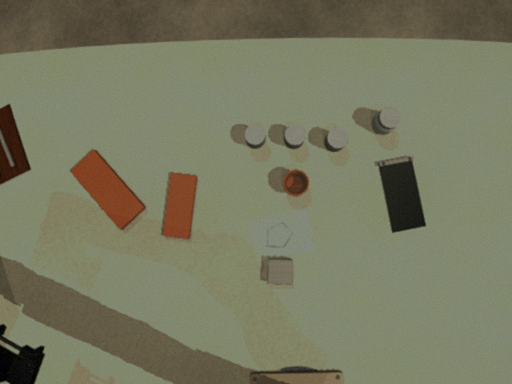

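View pics/side0.png

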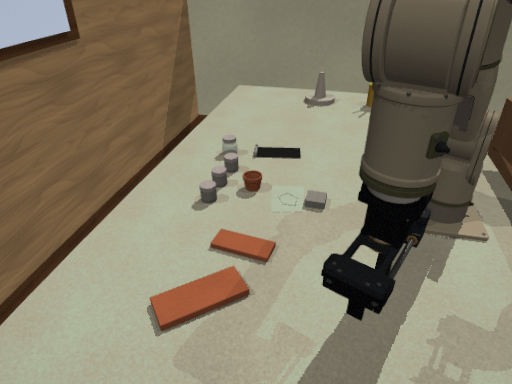

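The top view shows two brick slabs: the larger at (107,190) and the smaller at (180,205). There are three canisters at (255,135), (294,134) and (336,139), and the jar at (386,119). The pot is at (295,182), the block at (280,270), and the mat at (402,194) with its stop at the far end, (394,160). I'll measure all of these and enlarge the two slabs to confirm the smaller one.

```bash
python3 - <<'E'
from h import *
s=np.load("top0.npy",allow_pickle=True).item(); im=s["pixels"]; P=cloud(s)
hsv=cv2.cvtColor(im,cv2.COLOR_BGR2HSV)
def blobs(m,z,name,lo,hi=1e9):
    for c in cv2.findContours(m.astype(np.uint8),cv2.RETR_EXTERNAL,cv2.CHAIN_APPROX_NONE)[0]:
        if not lo<cv2.contourArea(c)<hi: continue
        w=onplane(s,c.reshape(-1,2),z)
        r=cv2.minAreaRect((w[:,:2]*1000).astype(np.float32)); b=cv2.boxPoints(r)
        px=c.reshape(-1,2).mean(0).astype(int)
        e=max((b[1]-b[0],b[2]-b[1]),key=np.linalg.norm)
        print(name,px,"c",np.round(r[0],1),"size",np.round(r[1],1),"long dir deg",round(np.degrees(np.arctan2(e[1],e[0])),1),"z",np.nanmedian(P[px[1]-2:px[1]+3,px[0]-2:px[0]+3,2]).round(4))
red=((hsv[...,0]<12)|(hsv[...,0]>172))&(hsv[...,1]>140)&(hsv[...,2]>90)
blobs(red,0.016,"slab",600)
blk=(im.max(2)<45); blk[:, :350]=0; blk[:140]=0
blobs(blk,0,"mat",500)
# raised things by depth
for nm,z,lo in(("can",.056,.045),("jar",.068,.06),("block",.025,.017)):
    m=(P[...,2]>lo)&(P[...,2]<z+.012)&(s["z_map"]>0); m[:,:200]=0; m[:90]=0; m[310:]=0
    blobs(m,z,nm,40,900)
a=im[140:245,60:215]; cv2.imwrite("pics/crop1.png",cv2.resize(a,None,fx=4,fy=4,interpolation=cv2.INTER_CUBIC))
E
```

```text
slab [179 205] c [532.1 281.5] size [ 66.1 157. ] long dir deg -7.5 z 0.0153
slab [106 188] c [577.1 470.7] size [205.5  83.9] long dir deg 42.1 z 0.019
mat [401 196] c [ 547.5 -278.9] size [167.5  86.3] long dir deg 9.7 z 0.0008
can [295 182] c [580.1  -4.1] size [59.5 59.6] long dir deg -1.0 z 0.0056
can [336 137] c [ 687.3 -107. ] size [48.5 51.8] long dir deg -2.1 z 0.056
can [294 134] c [695.5  -5.2] size [49.6 51.9] long dir deg -45.8 z 0.0558
can [254 134] c [697.9  92.7] size [48.2 51.6] long dir deg -1.0 z 0.0555
can [383 118] c [ 728.6 -222.5] size [54.3 34.2] long dir deg 23.6 z 0.068
jar [388 117] c [ 732.7 -232.1] size [51.1 54. ] long dir deg -46.9 z 0.0682
block [280 271] c [368.9  35.4] size [58.1 57.9] long dir deg 89.1 z 0.0248
block [295 182] c [582.7  -5.5] size [52.5 53.1] long dir deg -77.2 z 0.0056
```

View pics/crop1.png

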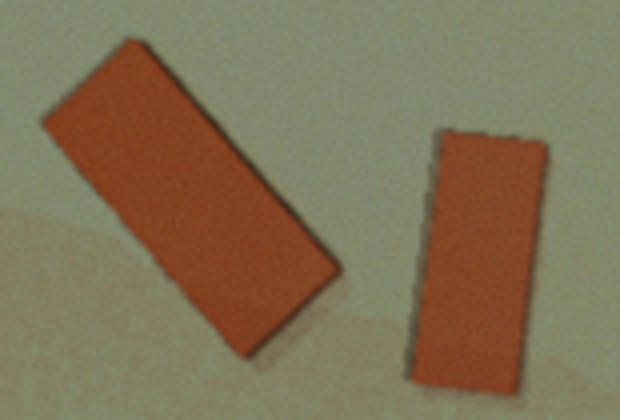

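The crop confirms it: the right slab at (180,205) measures about 160 x 66 mm, so it is the shelf. The left one is about 205 x 84 mm, a decoy. Next I'll move over the first canister, at (698,93).

```bash
python3 -m creep '[{"claw":0,"delta_pos":[0.2,-0.2133,0],"roll":0},{"claw":0,"delta_pos":[0.2,-0.2133,0],"roll":0},{"claw":0,"delta_pos":[0.2,-0.2133,0],"roll":0},{"claw":0,"delta_pos":[0.2,-0.2133,0],"roll":0},{"claw":0,"delta_pos":[0.2,-0.2133,0],"roll":0},{"claw":0,"delta_pos":[0.2,-0.2133,0],"roll":0},{"claw":0,"delta_pos":[0.2,-0.2133,0],"roll":0},{"claw":0,"delta_pos":[0.2,-0.2133,0],"roll":0},{"claw":0,"delta_pos":[0.2,-0.2133,0],"roll":0},{"claw":0,"delta_pos":[0.2,-0.2133,0],"roll":0},{"claw":0,"delta_pos":[0.2,-0.2133,0],"roll":0},{"claw":0,"delta_pos":[0.2,-0.2133,0],"roll":0}]'
python3 -m creep '[{"claw":0,"delta_pos":[0.2,-0.2133,0],"roll":0},{"claw":0,"delta_pos":[0.2,-0.2133,0],"roll":0},{"claw":0,"delta_pos":[0.2,-0.2133,0],"roll":0},{"claw":0,"delta_pos":[0,0,-0.25],"roll":0},{"claw":0,"delta_pos":[0,0,-0.25],"roll":0},{"claw":0,"delta_pos":[0,0,-0.25],"roll":0},{"claw":0,"delta_pos":[0,0,0],"roll":0},{"claw":0,"delta_pos":[0,0,0],"roll":0}]'
```

```text
t: 1.3
eef_pos: [0.6104, 0.1877, 0.2363]
ee_rot: [-0.64, -3.075, 0.0]
ft_force: [-0.1, 1.5, 0.8]
grip_width: 0.0872
grasp_force: 0.0
t: 2.1
eef_pos: [0.6995, 0.0931, 0.1245]
ee_rot: [-0.64, -3.075, 0.001]
ft_force: [0.8, -0.3, 0.9]
grip_width: 0.0872
grasp_force: 0.0
```

```bash
python3 -m creep '[{"claw":0,"delta_pos":[-0.01,0,-0.21],"roll":0},{"claw":0,"delta_pos":[0,0,-0.21],"roll":0},{"claw":0,"delta_pos":[0,0,-0.21],"roll":0},{"claw":0,"delta_pos":[0,0,0],"roll":0},{"claw":1,"delta_pos":[0,0,0],"roll":0},{"claw":1,"delta_pos":[0,0,0],"roll":0},{"claw":1,"delta_pos":[0,0,0],"roll":0},{"claw":1,"delta_pos":[0,0,0],"roll":0},{"claw":1,"delta_pos":[0,0,0],"roll":0},{"claw":1,"delta_pos":[0,0,0],"roll":0}]' 20
python3 -m creep '[{"claw":1,"delta_pos":[0,0,0.1],"roll":0},{"claw":1,"delta_pos":[0,0,0.1],"roll":0},{"claw":1,"delta_pos":[0,0,0],"roll":0},{"claw":1,"delta_pos":[0,0,0],"roll":0},{"claw":1,"delta_pos":[0,0,0],"roll":0},{"claw":1,"delta_pos":[0,0,0],"roll":0},{"claw":1,"delta_pos":[0,0,0],"roll":0}]'
python3 -m creep '[{"claw":1,"delta_pos":[0,0,0],"roll":0},{"claw":1,"delta_pos":[0,0,0],"roll":0}]'
```

```text
t: 3.1
eef_pos: [0.6982, 0.0931, 0.03]
ee_rot: [0.641, 3.075, 0.0]
ft_force: [-0.7, 0.3, 3.3]
grip_width: 0.049
grasp_force: 20.8
t: 3.8
eef_pos: [0.6978, 0.0931, 0.059]
ee_rot: [-0.641, -3.075, 0.0]
ft_force: [0.4, -0.5, -1.2]
grip_width: 0.0488
grasp_force: 20.8
t: 4.0
eef_pos: [0.698, 0.0931, 0.0594]
ee_rot: [-0.641, -3.075, 0.0]
ft_force: [-0.5, -0.3, -1.4]
grip_width: 0.049
grasp_force: 20.8
```

About 1.3 N, so A (at y=0.093) is empty. I'll put it back and lift B.

```bash
python3 -m creep '[{"claw":1,"delta_pos":[0,0,-0.1],"roll":0},{"claw":1,"delta_pos":[0,0,-0.095],"roll":0},{"claw":1,"delta_pos":[0,0,0],"roll":0},{"claw":1,"delta_pos":[0,0,0],"roll":0},{"claw":0,"delta_pos":[0,0,0],"roll":0},{"claw":0,"delta_pos":[0,0,0],"roll":0},{"claw":0,"delta_pos":[0,0,0],"roll":0},{"claw":0,"delta_pos":[0,0,0],"roll":0},{"claw":0,"delta_pos":[0,0,0.2],"roll":0},{"claw":0,"delta_pos":[0,0,0.3],"roll":0},{"claw":0,"delta_pos":[0,0,0],"roll":0}]'
python3 -m creep '[{"claw":0,"delta_pos":[-0.008,-0.22,0],"roll":0},{"claw":0,"delta_pos":[-0.008,-0.22,0],"roll":0},{"claw":0,"delta_pos":[0,-0.215,0],"roll":0},{"claw":0,"delta_pos":[0,0,0],"roll":0},{"claw":0,"delta_pos":[0,0,-0.2],"roll":0},{"claw":0,"delta_pos":[0,0,-0.2],"roll":0},{"claw":0,"delta_pos":[0,0,-0.1],"roll":0},{"claw":0,"delta_pos":[0,0,0],"roll":0},{"claw":0,"delta_pos":[0,0,0],"roll":0}]'
python3 -m creep '[{"claw":1,"delta_pos":[0,0,0],"roll":0},{"claw":1,"delta_pos":[0,0,0],"roll":0},{"claw":1,"delta_pos":[0,0,0],"roll":0},{"claw":1,"delta_pos":[0,0,0],"roll":0},{"claw":1,"delta_pos":[0,0,0],"roll":0},{"claw":1,"delta_pos":[0,0,0.1],"roll":0},{"claw":1,"delta_pos":[0,0,0.1],"roll":0},{"claw":1,"delta_pos":[0,0,0],"roll":0},{"claw":1,"delta_pos":[0,0,0],"roll":0},{"claw":1,"delta_pos":[0,0,0],"roll":0},{"claw":1,"delta_pos":[0,0,0],"roll":0},{"claw":1,"delta_pos":[0,0,0],"roll":0}]' 20
python3 -m creep '[{"claw":1,"delta_pos":[0,0,0],"roll":0},{"claw":1,"delta_pos":[0,0,0],"roll":0}]'
```

```text
t: 5.1
eef_pos: [0.7016, 0.0933, 0.1125]
ee_rot: [0.639, 3.066, 0.006]
ft_force: [0.7, -0.1, 0.4]
grip_width: 0.0864
grasp_force: 0.0
t: 6.0
eef_pos: [0.6963, -0.0051, 0.0313]
ee_rot: [0.64, 3.075, 0.0]
ft_force: [-0.8, -0.6, 0.2]
grip_width: 0.0869
grasp_force: 0.0
t: 7.2
eef_pos: [0.6953, -0.0052, 0.0597]
ee_rot: [-0.641, -3.075, 0.0]
ft_force: [-0.1, 0.0, -4.7]
grip_width: 0.0485
grasp_force: 20.0
t: 7.4
eef_pos: [0.6956, -0.0052, 0.0601]
ee_rot: [-0.641, -3.075, 0.0]
ft_force: [0.4, -0.7, -4.3]
grip_width: 0.0482
grasp_force: 20.0
```

B is loaded (about 4.5 N). I'll carry it to the front half of the shelf.

```bash
python3 -m creep '[{"claw":1,"delta_pos":[0,0,0.2],"roll":0},{"claw":1,"delta_pos":[0,0,0.2],"roll":0},{"claw":1,"delta_pos":[-0.05,0.117,0],"roll":0},{"claw":1,"delta_pos":[-0.1,0.234,0],"roll":0},{"claw":1,"delta_pos":[-0.1,0.234,0],"roll":0},{"claw":1,"delta_pos":[-0.1,0.234,0],"roll":0},{"claw":1,"delta_pos":[-0.1,0.234,0],"roll":0},{"claw":1,"delta_pos":[-0.1,0.234,0],"roll":0},{"claw":1,"delta_pos":[-0.1,0.234,0],"roll":0},{"claw":1,"delta_pos":[-0.1,0.234,0],"roll":0},{"claw":1,"delta_pos":[-0.06,0.117,0],"roll":0},{"claw":1,"delta_pos":[0,0,0],"roll":0}]' 30
python3 -m creep '[{"claw":1,"delta_pos":[0,0,0],"roll":0},{"claw":1,"delta_pos":[0,0,-0.1],"roll":0},{"claw":1,"delta_pos":[0,0,-0.1],"roll":0},{"claw":1,"delta_pos":[0,0,-0.1],"roll":0},{"claw":1,"delta_pos":[0,0,-0.1],"roll":0},{"claw":1,"delta_pos":[0,0,0],"roll":0},{"claw":1,"delta_pos":[0,0,0],"roll":0},{"claw":1,"delta_pos":[0,0,0],"roll":0}]'
```

```text
t: 8.6
eef_pos: [0.5711, 0.2808, 0.1195]
ee_rot: [-0.63, -3.075, -0.003]
ft_force: [-0.7, -0.4, -4.0]
grip_width: 0.0483
grasp_force: 30.0
t: 9.4
eef_pos: [0.5747, 0.2759, 0.061]
ee_rot: [0.641, 3.075, 0.001]
ft_force: [0.3, 0.0, -3.5]
grip_width: 0.0488
grasp_force: 30.0
```

```bash
python3 -m creep '[{"claw":1,"delta_pos":[0,0,-0.04],"roll":0},{"claw":1,"delta_pos":[0,0,-0.03],"roll":0},{"claw":1,"delta_pos":[0,0,-0.02],"roll":0},{"claw":1,"delta_pos":[0,0,-0.005],"roll":0},{"claw":1,"delta_pos":[0,0,0],"roll":0},{"claw":1,"delta_pos":[0,0,0],"roll":0}]'
```

```text
t: 10.0
eef_pos: [0.5765, 0.2756, 0.0519]
ee_rot: [0.642, 3.071, 0.005]
ft_force: [-13.8, -8.5, 41.5]
grip_width: 0.0483
grasp_force: 30.1
```

```bash
python3 -m creep '[{"claw":1,"delta_pos":[0,0,0.025],"roll":0},{"claw":1,"delta_pos":[0,0,0.005],"roll":0},{"claw":1,"delta_pos":[0,0,0],"roll":0},{"claw":1,"delta_pos":[0,0,0],"roll":0}]'; python3 - <<'E'
from h import *
s=optics.snapshot("side"); a=cv2.imwrite("pics/s1.png",cv2.resize(s["pixels"][170:330,140:360],None,fx=3.6,fy=3.6,interpolation=cv2.INTER_CUBIC))
E
```

```text
t: 10.4
eef_pos: [0.5752, 0.276, 0.0521]
ee_rot: [0.641, 3.074, 0.003]
ft_force: [-3.7, -1.3, 12.0]
grip_width: 0.0487
grasp_force: 30.0
```

View pics/s1.png

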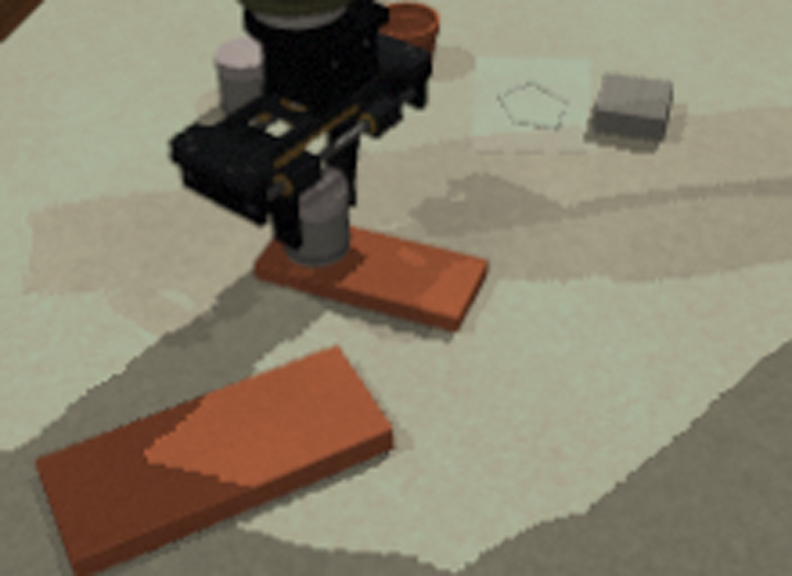

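Picture: the canister stands upright on the far end of the shelf, near (320,255) in the crop. It slid slightly in the grip. I'll release it, back off and measure.

```bash
python3 -m creep '[{"claw":1,"delta_pos":[0,0,0.01],"roll":0},{"claw":1,"delta_pos":[0,0,0],"roll":0},{"claw":0,"delta_pos":[0,0,0],"roll":0},{"claw":0,"delta_pos":[0,0,0],"roll":0},{"claw":0,"delta_pos":[0,0,0],"roll":0},{"claw":0,"delta_pos":[0,0,0],"roll":0},{"claw":0,"delta_pos":[0,0,0.1],"roll":0},{"claw":0,"delta_pos":[0,0,0.2],"roll":0},{"claw":0,"delta_pos":[0,0,0.24],"roll":0},{"claw":0,"delta_pos":[0,0,0],"roll":0},{"claw":0,"delta_pos":[0,0,0],"roll":0}]'
python3 -m creep '[{"claw":0,"delta_pos":[-0.2,0.02,0],"roll":0.0148},{"claw":0,"delta_pos":[-0.25,0.02,0],"roll":0.0148},{"claw":0,"delta_pos":[-0.25,0.02,0],"roll":0.0148},{"claw":0,"delta_pos":[-0.25,0.02,0],"roll":0},{"claw":0,"delta_pos":[-0.2,0.02,0],"roll":0},{"claw":0,"delta_pos":[0,0,0],"roll":0},{"claw":0,"delta_pos":[0,0,0],"roll":0}]'
python3 - <<'E'
from h import *
s=optics.snapshot("top"); im=s["pixels"]; P=cloud(s); cv2.imwrite("pics/t2.png",im)
hsv=cv2.cvtColor(im,cv2.COLOR_BGR2HSV)
red=((hsv[...,0]<12)|(hsv[...,0]>172))&(hsv[...,1]>130)&(hsv[...,2]>60)
red=red.astype(np.uint8)
def rep(nm,m,z):
    for c in cv2.findContours(m.astype(np.uint8),cv2.RETR_EXTERNAL,cv2.CHAIN_APPROX_NONE)[0]:
        if cv2.contourArea(c)<300: continue
        w=onplane(s,c.reshape(-1,2),z)[:,:2]*1000
        r=cv2.minAreaRect(w.astype(np.float32)); b=cv2.boxPoints(r); print(nm,np.round(r,1) if 0 else r, b.round(0).tolist())
red[:,:140]=0; rep("slab",red,.016)
m=(abs(P[...,2]-.072)<.012)&(abs(P[...,1]-.276)<.06)&(abs(P[...,0]-.575)<.05); rep("can",m,.072)
cv2.imwrite("pics/t2c.png",cv2.resize(im[130:260,90:310],None,fx=3.6,fy=3.6))
E
```

```text
t: 11.55
eef_pos: [0.5748, 0.276, 0.1349]
ee_rot: [0.64, 3.074, 0.003]
ft_force: [-0.3, 0.3, 0.1]
grip_width: 0.0869
grasp_force: 0.0
t: 12.25
eef_pos: [0.4013, 0.2905, 0.1328]
ee_rot: [-0.205, -3.135, 0.001]
ft_force: [0.9, 1.0, 0.6]
grip_width: 0.0871
grasp_force: 0.0
slab ((532.3485107421875, 281.54705810546875), (66.62739562988281, 157.48019409179688), 82.69331359863281) [[450.0, 259.0], [606.0, 238.0], [615.0, 305.0], [458.0, 325.0]]
slab ((584.7326049804688, -6.326820373535156), (60.846675872802734, 61.34170150756836), 62.10513687133789) [[543.0, -19.0], [598.0, -48.0], [626.0, 6.0], [572.0, 35.0]]
can ((573.7565307617188, 272.77276611328125), (52.541629791259766, 49.606658935546875), 89.12030792236328) [[549.0, 247.0], [598.0, 246.0], [599.0, 299.0], [549.0, 299.0]]
```

View pics/t2c.png

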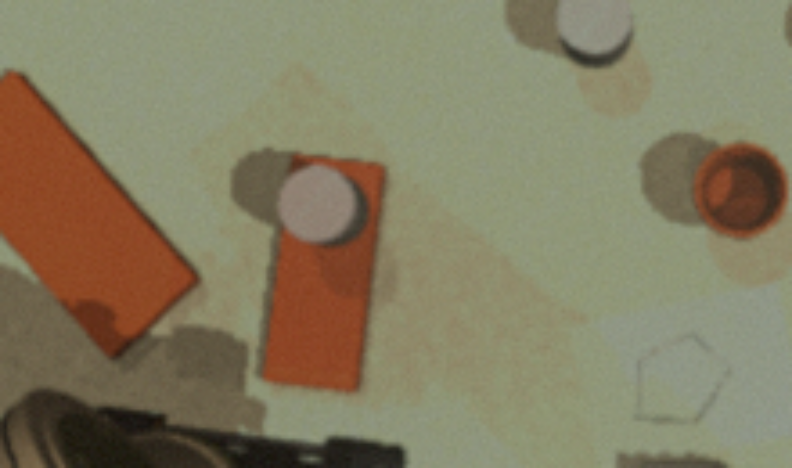

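Picture: the canister stands on the shelf at (320,205) in the crop, about 3 mm off its centre line, with the gripper clear below left. Now I'll grip the shelf at its near end.

```bash
python3 -m creep '[{"claw":0,"delta_pos":[0.15,-0.005,0],"roll":0},{"claw":0,"delta_pos":[0.2,-0.006,0],"roll":0},{"claw":0,"delta_pos":[0.15,-0.005,0],"roll":0},{"claw":0,"delta_pos":[0.076,-0.005,0],"roll":0},{"claw":0,"delta_pos":[0,0,0],"roll":0},{"claw":0,"delta_pos":[0,0,-0.2],"roll":0},{"claw":0,"delta_pos":[0,0,-0.2],"roll":0},{"claw":0,"delta_pos":[0,0,-0.2],"roll":0},{"claw":0,"delta_pos":[0,0,-0.1],"roll":0},{"claw":0,"delta_pos":[0,0,-0.03],"roll":0},{"claw":0,"delta_pos":[0,0,0],"roll":0},{"claw":0,"delta_pos":[0,0,0],"roll":0}]'
```

```text
t: 13.5
eef_pos: [0.4887, 0.288, 0.0249]
ee_rot: [0.207, 3.133, 0.002]
ft_force: [0.0, -0.3, -0.6]
grip_width: 0.087
grasp_force: 0.0
```

```bash
python3 -m creep '[{"claw":0,"delta_pos":[0,-0.004,-0.03],"roll":0},{"claw":0,"delta_pos":[0,0,-0.015],"roll":0},{"claw":0,"delta_pos":[0,0,0],"roll":0},{"claw":1,"delta_pos":[0,0,0],"roll":0},{"claw":1,"delta_pos":[0,0,0],"roll":0},{"claw":1,"delta_pos":[0,0,0],"roll":0},{"claw":1,"delta_pos":[0,0,0],"roll":0},{"claw":1,"delta_pos":[0,0,0],"roll":0}]' 25
```

```text
t: 14.3
eef_pos: [0.488, 0.2874, 0.0169]
ee_rot: [0.206, 3.135, 0.001]
ft_force: [0.0, 1.3, 0.5]
grip_width: 0.0657
grasp_force: 25.0
```

```bash
python3 -m creep '[{"claw":1,"delta_pos":[0,0,0],"roll":-0.004},{"claw":1,"delta_pos":[0,0,0],"roll":-0.008},{"claw":1,"delta_pos":[-0.004,0,0],"roll":-0.01},{"claw":1,"delta_pos":[-0.004,0,0],"roll":-0.01},{"claw":1,"delta_pos":[-0.004,0,0],"roll":-0.01},{"claw":1,"delta_pos":[-0.004,0,0],"roll":-0.01},{"claw":1,"delta_pos":[-0.004,0,0],"roll":-0.01},{"claw":1,"delta_pos":[-0.004,0,0],"roll":-0.01},{"claw":1,"delta_pos":[-0.004,0,0],"roll":-0.01},{"claw":1,"delta_pos":[-0.004,0,0],"roll":-0.01},{"claw":1,"delta_pos":[-0.004,0,0],"roll":-0.01},{"claw":1,"delta_pos":[-0.004,0,0],"roll":-0.01}]'
python3 -m creep '[{"claw":1,"delta_pos":[-0.005,0,0],"roll":-0.01},{"claw":1,"delta_pos":[-0.005,0,0],"roll":-0.01},{"claw":1,"delta_pos":[-0.005,0,0],"roll":-0.01},{"claw":1,"delta_pos":[-0.005,0,0],"roll":-0.01},{"claw":1,"delta_pos":[-0.005,0,0],"roll":-0.01},{"claw":1,"delta_pos":[-0.005,0,0],"roll":-0.01},{"claw":1,"delta_pos":[-0.005,0,0],"roll":-0.01},{"claw":1,"delta_pos":[-0.005,0,0],"roll":-0.01},{"claw":1,"delta_pos":[-0.005,0,0],"roll":-0.01},{"claw":1,"delta_pos":[-0.005,0,0],"roll":-0.01},{"claw":1,"delta_pos":[0,0,0],"roll":-0.005},{"claw":1,"delta_pos":[0,0,0],"roll":-0.002}]'
```

```text
t: 15.5
eef_pos: [0.4827, 0.2869, 0.0169]
ee_rot: [1.279, 2.868, 0.001]
ft_force: [3.0, 1.5, -2.4]
grip_width: 0.0661
grasp_force: 25.0
t: 16.7
eef_pos: [0.4751, 0.2864, 0.0169]
ee_rot: [2.151, 2.288, 0.001]
ft_force: [3.8, -0.6, -2.9]
grip_width: 0.0656
grasp_force: 25.0
```

```bash
python3 - <<'E'
from h import *
s=optics.snapshot("side"); cv2.imwrite("pics/s2.png",cv2.resize(s["pixels"][130:330,140:380],None,fx=3,fy=3))
print(sensors.state()["eef_pos"],sensors.state()["joints"])
E
```

```text
[0.47505599 0.28647882 0.01693123] [-0.95780177  0.42886976  0.39525486  1.88102638 -0.2097879   0.8717482
 -0.39743256]
```

View pics/s2.png

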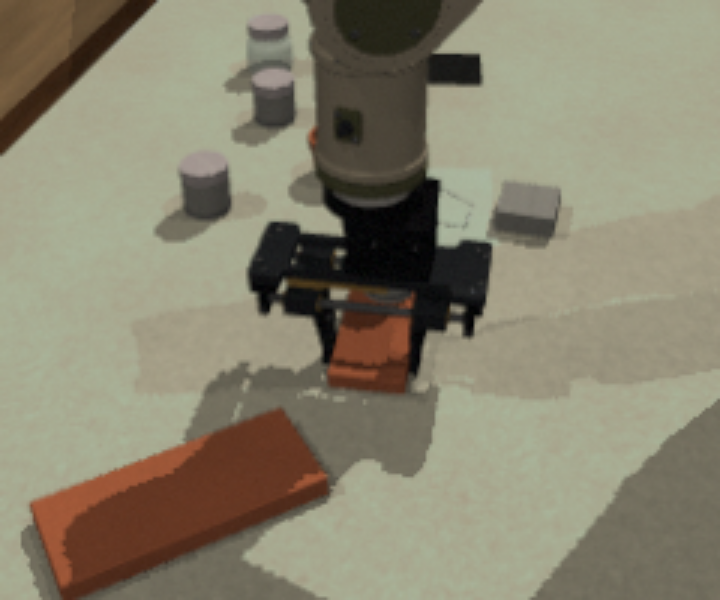

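Picture: the shelf has turned with the gripper and lies flat, its near end at (370,370) in the crop. Now I'll drag it along y through the gap between the pot and the block.

```bash
python3 -m creep '[{"claw":1,"delta_pos":[0,-0.03,0],"roll":0},{"claw":1,"delta_pos":[0,-0.06,0],"roll":0},{"claw":1,"delta_pos":[0,-0.1,0],"roll":-0.003},{"claw":1,"delta_pos":[0,-0.1,0],"roll":-0.003},{"claw":1,"delta_pos":[0,-0.1,0],"roll":-0.003},{"claw":1,"delta_pos":[0,-0.1,0],"roll":0},{"claw":1,"delta_pos":[0,-0.1,0],"roll":0},{"claw":1,"delta_pos":[0,-0.1,0],"roll":0},{"claw":1,"delta_pos":[0,-0.1,0],"roll":0},{"claw":1,"delta_pos":[0,-0.1,0],"roll":0},{"claw":1,"delta_pos":[0,-0.08,0],"roll":0},{"claw":1,"delta_pos":[0,-0.04,0],"roll":0}]'
python3 - <<'E'
from h import *
s=optics.snapshot("top"); im=s["pixels"]; cv2.imwrite("pics/t3.png",cv2.resize(im[100:330,120:450],None,fx=2.4,fy=2.4))
print(sensors.state()["eef_pos"],sensors.state()["ee_rot"])
E
```

```text
t: 17.95
eef_pos: [0.4746, 0.1339, 0.0169]
ee_rot: [2.216, 2.227, -0.0]
ft_force: [0.2, 6.5, 1.0]
grip_width: 0.0657
grasp_force: 24.9
[0.47462705 0.13332581 0.01686204] [ 2.21598891e+00  2.22639630e+00 -7.55749186e-04]
```

View pics/t3.png

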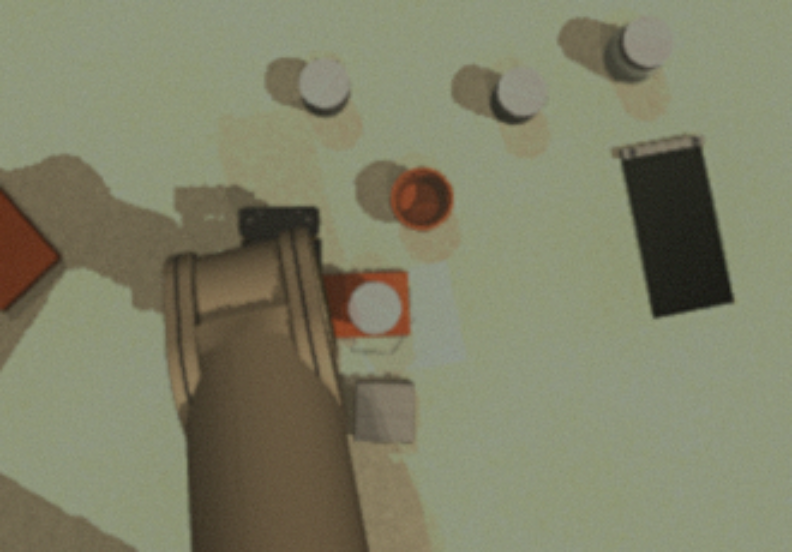

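Picture: the shelf is in the middle of the gap, with its end at (408,305), and the canister centred on it at (376,306). The pot at (421,198) and the block at (385,410) are clear. I'll carry on.

```bash
python3 -m creep '[{"claw":1,"delta_pos":[0,-0.03,0],"roll":0},{"claw":1,"delta_pos":[0,-0.07,0],"roll":0},{"claw":1,"delta_pos":[0,-0.11,0],"roll":0},{"claw":1,"delta_pos":[0,-0.11,0],"roll":0},{"claw":1,"delta_pos":[0,-0.11,0],"roll":0},{"claw":1,"delta_pos":[0,-0.11,0],"roll":0},{"claw":1,"delta_pos":[0,-0.11,0],"roll":0},{"claw":1,"delta_pos":[0,-0.11,0],"roll":0},{"claw":1,"delta_pos":[0,-0.11,0],"roll":0},{"claw":1,"delta_pos":[0,-0.11,0],"roll":0},{"claw":1,"delta_pos":[0,-0.11,0],"roll":0},{"claw":1,"delta_pos":[0,-0.11,0],"roll":0}]'
python3 -m creep '[{"claw":1,"delta_pos":[0,-0.11,0],"roll":0},{"claw":1,"delta_pos":[0,-0.11,0],"roll":0},{"claw":1,"delta_pos":[0,-0.11,0],"roll":0},{"claw":1,"delta_pos":[0,-0.11,0],"roll":0},{"claw":1,"delta_pos":[0,-0.11,0],"roll":0},{"claw":1,"delta_pos":[0,-0.11,0],"roll":0},{"claw":1,"delta_pos":[0,-0.11,0],"roll":0},{"claw":1,"delta_pos":[0,-0.11,0],"roll":0},{"claw":1,"delta_pos":[0,-0.11,0],"roll":0},{"claw":1,"delta_pos":[0,-0.11,0],"roll":0},{"claw":1,"delta_pos":[0,-0.07,0],"roll":0},{"claw":1,"delta_pos":[0,-0.03,0],"roll":0}]'
```

```text
t: 19.2
eef_pos: [0.4747, -0.0441, 0.0169]
ee_rot: [-2.212, -2.23, -0.001]
ft_force: [0.7, 6.4, 2.8]
grip_width: 0.0659
grasp_force: 24.9
t: 20.4
eef_pos: [0.4746, -0.224, 0.0169]
ee_rot: [-2.212, -2.228, -0.001]
ft_force: [-0.4, 11.5, 10.1]
grip_width: 0.0659
grasp_force: 24.9
```

```bash
python3 - <<'E'
from h import *
s=np.load("top0.npy",allow_pickle=True).item(); im=s["pixels"]; P=cloud(s)
# stop: raised points near mat end; mat refine
m=(im.max(2)<45); m[:,:350]=0; m[:140]=0
c=max(cv2.findContours(m.astype(np.uint8),cv2.RETR_EXTERNAL,cv2.CHAIN_APPROX_NONE)[0],key=cv2.contourArea)
w=(onplane(s,c.reshape(-1,2),0)[:,:2]*1000).astype(np.float32); r=cv2.minAreaRect(w); b=cv2.boxPoints(r); print(r,b)
q=(P[...,2]>.008)&(P[...,2]<.02); q[:,:370]=0;q[:,420:]=0;q[:150]=0;q[170:]=0
pp=P[q]; print(len(pp),cv2.minAreaRect((pp[:,:2]*1000).astype(np.float32)))
print(sensors.state()["eef_pos"])
E
```

```text
((547.519287109375, -278.8511657714844), (167.54029846191406, 86.27910614013672), 9.740614891052246) [[ 457.65808 -250.50644]
 [ 472.2555  -335.54172]
 [ 637.3805  -307.1959 ]
 [ 622.7831  -222.16061]]
147 ((636.1801147460938, -263.71148681640625), (10.735784530639648, 89.60372924804688), 10.821715354919434)
[ 0.47458052 -0.22403239  0.01685867]
```

```bash
python3 -m creep '[{"claw":1,"delta_pos":[0.008,-0.008,0],"roll":-0.004},{"claw":1,"delta_pos":[0.018,-0.015,0],"roll":-0.008},{"claw":1,"delta_pos":[0.018,-0.016,0],"roll":-0.01},{"claw":1,"delta_pos":[0.018,-0.016,0],"roll":-0.01},{"claw":1,"delta_pos":[0.018,-0.016,0],"roll":-0.01},{"claw":1,"delta_pos":[0.018,-0.016,0],"roll":-0.01},{"claw":1,"delta_pos":[0.018,-0.016,0],"roll":-0.01},{"claw":1,"delta_pos":[0.018,-0.016,0],"roll":-0.01},{"claw":1,"delta_pos":[0.018,-0.016,0],"roll":-0.01},{"claw":1,"delta_pos":[0.018,-0.016,0],"roll":-0.01},{"claw":1,"delta_pos":[0.018,-0.016,0],"roll":-0.01},{"claw":1,"delta_pos":[0.018,-0.016,0],"roll":-0.01}]'
python3 -m creep '[{"claw":1,"delta_pos":[0.018,-0.016,0],"roll":-0.01},{"claw":1,"delta_pos":[0.018,-0.016,0],"roll":-0.01},{"claw":1,"delta_pos":[0.018,-0.016,0],"roll":-0.01},{"claw":1,"delta_pos":[0.018,-0.016,0],"roll":-0.01},{"claw":1,"delta_pos":[0.018,-0.016,0],"roll":-0.01},{"claw":1,"delta_pos":[0.018,-0.016,0],"roll":-0.01},{"claw":1,"delta_pos":[0.018,-0.016,0],"roll":-0.01},{"claw":1,"delta_pos":[0.018,-0.016,0],"roll":-0.01},{"claw":1,"delta_pos":[0.018,-0.016,0],"roll":-0.01},{"claw":1,"delta_pos":[0.018,-0.016,0],"roll":-0.01},{"claw":1,"delta_pos":[0.015,-0.015,0],"roll":-0.008},{"claw":1,"delta_pos":[0,0,0],"roll":-0.004}]'
python3 - <<'E'
from h import *
s=optics.snapshot("top"); im=s["pixels"]; cv2.imwrite("pics/t4.png",cv2.resize(im[90:290,250:470],None,fx=3,fy=3))
st=sensors.state(); print(st["eef_pos"],st["ee_rot"],st["joints"])
E
```

```text
t: 21.6
eef_pos: [0.5058, -0.2516, 0.0169]
ee_rot: [-2.847, -1.327, 0.0]
ft_force: [0.7, 3.0, 4.1]
grip_width: 0.0657
grasp_force: 25.0
t: 22.8
eef_pos: [0.5338, -0.2798, 0.0169]
ee_rot: [3.129, 0.263, -0.003]
ft_force: [-1.9, -3.4, 3.7]
grip_width: 0.0658
grasp_force: 25.1
[ 0.53385343 -0.27982444  0.01695462] [ 3.12861126e+00  2.61589083e-01 -2.66133455e-03] [-0.25598022  0.66821486  0.87310558  1.76805093 -0.59847795  0.99474819
 -0.55163608]
```

View pics/t4.png

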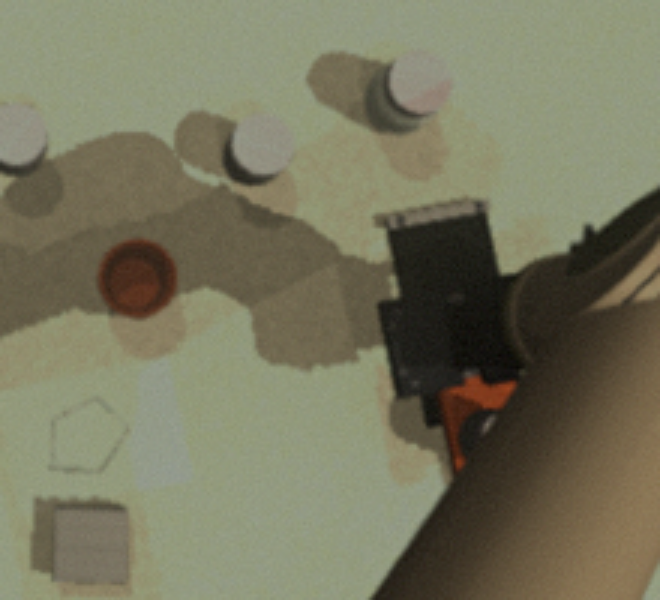

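Picture: the shelf is lined up behind the mat, its left edge running (440,390)–(460,470), parallel to the mat's. The empties, pot, block and jar haven't moved. Now I'll slide it forward to the stop.

```bash
python3 -m creep '[{"claw":1,"delta_pos":[0.02,0.003,0],"roll":0},{"claw":1,"delta_pos":[0.04,0.006,0],"roll":0},{"claw":1,"delta_pos":[0.05,0.008,0],"roll":0},{"claw":1,"delta_pos":[0.05,0.008,0],"roll":0},{"claw":1,"delta_pos":[0.05,0.008,0],"roll":0},{"claw":1,"delta_pos":[0.05,0.008,0],"roll":0},{"claw":1,"delta_pos":[0.05,0.008,0],"roll":0},{"claw":1,"delta_pos":[0.04,0.006,0],"roll":0},{"claw":1,"delta_pos":[0.02,0.004,0],"roll":0},{"claw":1,"delta_pos":[0.01,0.002,0],"roll":0},{"claw":1,"delta_pos":[0,0,0],"roll":0},{"claw":1,"delta_pos":[0,0,0],"roll":0}]'
python3 -m creep '[{"claw":1,"delta_pos":[0.01,0.0015,0],"roll":0},{"claw":1,"delta_pos":[0.01,0.0015,0],"roll":0},{"claw":1,"delta_pos":[0,0,0],"roll":0}]'
```

```text
t: 24.05
eef_pos: [0.5888, -0.2711, 0.0169]
ee_rot: [3.13, 0.264, -0.007]
ft_force: [-11.4, -3.1, 11.4]
grip_width: 0.0658
grasp_force: 24.9
t: 24.35
eef_pos: [0.5916, -0.2707, 0.0169]
ee_rot: [3.13, 0.264, -0.008]
ft_force: [-11.8, -2.5, 12.0]
grip_width: 0.0658
grasp_force: 24.9
```

```bash
python3 -m creep '[{"claw":1,"delta_pos":[0.01,0.0015,0],"roll":0},{"claw":1,"delta_pos":[0.01,0.0015,0],"roll":0},{"claw":1,"delta_pos":[0,0,0],"roll":0}]'
python3 -m creep '[{"claw":1,"delta_pos":[0.01,0.0015,0],"roll":0},{"claw":1,"delta_pos":[0,0,0],"roll":0}]'
python3 -m creep '[{"claw":1,"delta_pos":[0.01,0.0015,0],"roll":0},{"claw":1,"delta_pos":[0,0,0],"roll":0}]'
```

```text
t: 24.65
eef_pos: [0.5947, -0.2703, 0.0169]
ee_rot: [3.13, 0.264, -0.008]
ft_force: [-11.2, -2.7, 12.1]
grip_width: 0.0659
grasp_force: 24.9
t: 24.85
eef_pos: [0.5961, -0.2701, 0.0169]
ee_rot: [3.13, 0.264, -0.008]
ft_force: [-12.2, -2.3, 10.9]
grip_width: 0.0654
grasp_force: 24.9
t: 25.05
eef_pos: [0.5963, -0.2701, 0.0169]
ee_rot: [-3.131, -0.263, 0.011]
ft_force: [-17.5, -1.3, 15.9]
grip_width: 0.0656
grasp_force: 25.0
```

The force rose at the predicted position, so the shelf is against the stop. I'll release, retreat and check.

```bash
python3 -m creep '[{"claw":1,"delta_pos":[-0.007,-0.001,0],"roll":0},{"claw":1,"delta_pos":[0,0,0],"roll":0},{"claw":0,"delta_pos":[0,0,0],"roll":0},{"claw":0,"delta_pos":[0,0,0],"roll":0},{"claw":0,"delta_pos":[0,0,0],"roll":0},{"claw":0,"delta_pos":[0,0,0],"roll":0},{"claw":0,"delta_pos":[0,0,0.1],"roll":0},{"claw":0,"delta_pos":[0,0,0.2],"roll":0},{"claw":0,"delta_pos":[0,0,0.3],"roll":0},{"claw":0,"delta_pos":[0,0,0.3],"roll":0},{"claw":0,"delta_pos":[0,0,0.3],"roll":0},{"claw":0,"delta_pos":[0,0,0],"roll":0}]'
python3 -m creep '[{"claw":0,"delta_pos":[-0.1,0.25,0],"roll":0},{"claw":0,"delta_pos":[-0.1,0.25,0],"roll":0},{"claw":0,"delta_pos":[-0.1,0.25,0],"roll":0},{"claw":0,"delta_pos":[-0.1,0.25,0],"roll":0},{"claw":0,"delta_pos":[-0.1,0.25,0],"roll":0},{"claw":0,"delta_pos":[-0.1,0.25,0],"roll":0},{"claw":0,"delta_pos":[-0.1,0.25,0],"roll":0},{"claw":0,"delta_pos":[0,0.25,0],"roll":0},{"claw":0,"delta_pos":[0,0.2,0],"roll":0},{"claw":0,"delta_pos":[0,0,0],"roll":0},{"claw":0,"delta_pos":[0,0,0],"roll":0}]'
python3 - <<'E'
from h import *
s=optics.snapshot("top"); im=s["pixels"]; P=cloud(s); cv2.imwrite("pics/t5.png",cv2.resize(im[90:290,230:450],None,fx=3,fy=3))
hsv=cv2.cvtColor(im,cv2.COLOR_BGR2HSV)
red=((hsv[...,0]<12)|(hsv[...,0]>172))&(hsv[...,1]>130)&(hsv[...,2]>60); red[:,:340]=0
pts=np.vstack([c.reshape(-1,2) for c in cv2.findContours(red.astype(np.uint8),cv2.RETR_EXTERNAL,cv2.CHAIN_APPROX_NONE)[0] if cv2.contourArea(c)>60])
r=cv2.minAreaRect((onplane(s,pts,.016)[:,:2]*1000).astype(np.float32)); print("shelf",r)
a=np.radians(10); d=np.array([[np.cos(a),np.sin(a)],[-np.sin(a),np.cos(a)]])
print("in mat",d@(np.array(r[0])-[552.5,-278.3]))
for n,lo,hi in(("can",.067,.078),("empty",.05,.062)):
    m=(P[...,2]>lo)&(P[...,2]<hi)&(s["z_map"]>0); m[:,:230]=0;m[:90]=0;m[290:]=0
    for c in cv2.findContours(m.astype(np.uint8),cv2.RETR_EXTERNAL,cv2.CHAIN_APPROX_NONE)[0]:
        if cv2.contourArea(c)>150: q=cv2.minAreaRect((onplane(s,c.reshape(-1,2),.072 if n=="can" else .056)[:,:2]*1000).astype(np.float32)); print(n,q, d@(np.array(q[0])-r[0]))
E
```

```text
t: 26.25
eef_pos: [0.6017, -0.27, 0.2046]
ee_rot: [3.126, 0.265, 0.014]
ft_force: [0.3, -0.2, 0.3]
grip_width: 0.087
grasp_force: 0.0
t: 27.35
eef_pos: [0.4946, 0.062, 0.1971]
ee_rot: [-3.13, -0.268, -0.0]
ft_force: [-0.0, -0.2, -0.2]
grip_width: 0.0871
grasp_force: 0.0
shelf ((550.8020629882812, -278.717041015625), (159.6083221435547, 68.05838012695312), 10.644526481628418)
in mat [-1.74455995 -0.11586156]
can ((508.966552734375, -282.572998046875), (51.48854446411133, 47.053062438964844), 88.63319396972656) [-41.86951476   3.46728374]
can ((732.6212158203125, -232.65292358398438), (50.6032829284668, 49.82124328613281), 60.964473724365234) [187.0558614   13.79173543]
empty ((686.8502807617188, -107.41631317138672), (50.204959869384766, 49.31140899658203), 32.990116119384766) [163.72739887 145.07375979]
empty ((699.06787109375, 92.7161636352539), (48.14735412597656, 49.17170715332031), 89.0296630859375) [210.51201644 340.04421228]
```

View pics/t5.png

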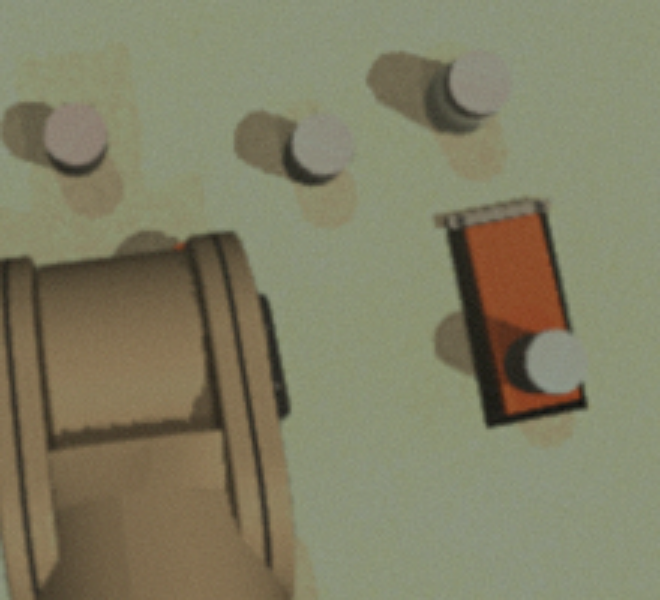

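Picture: the shelf (525,310) rests against the stop (495,212), centred and in line. The canister is upright on it at (555,362), the empties are in place, and the gripper is clear. Every measurement is within limits, so I'm handing in.

```bash
python3 -c "from plant import job; print(job.sign_off())"
```

```text
the job is handed in; nothing more can be done
None
```

I handed the job in at about 27 s: the loaded canister (the middle one, about 4.5 N; the third was never lifted) stands released on the shelf, which is against the stop and centred on the mat, with every position I measured in tolerance, but `sign_off` returned no verdict.

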